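# Third hand for a bottle-peg rail

## Robot

A 6-joint arm with a two-finger parallel gripper is mounted at the origin on the work surface. World frame = base frame: x ahead of the robot, y to its left, z up, the work surface at z = 0. Lengths are in m, angles in rad, forces in N, time in s.
With the tool pointing down it reaches from about 0.375 to 0.975 m from the base axis. Payload 3.8 kg.
Tool frame: the origin (TCP) lies at the very end of the fingers, on their centre line; the grasp point (between the pads) lies 19 mm behind it; z points along the fingers, y is the line along which they close (so a half turn about z gives the same grasp; the last joint's range is limited). The gripper opens to 85 mm and grips with 20 to 120 N. Pads are 22 mm wide; open, the fingers measure 114 mm over their backs; the gripper's body (76 mm by 85 mm) begins 54 mm behind the grasp point. The pads swing forward as they close: fully open they stand 13 mm farther back than shut.
Start: joints at [-1.236, 0.264, 1.604, -0, 1.274, -0.037], TCP at [0.245, -0.629, 0.231] pointing down, gripper open.
Joint ranges: [-2.63, 2.63], [-0.94, 2.18], [0.31, 2.57], [-1.31, 4.45], [0, 2.66], [-2.55, 2.55]. Speed limits (rad/s): [2.57, 2.57, 3.14, 3.14, 3.14, 3.14].

## Interface

Orientations are given as a rotation vector (axis times angle).
In Python, from workcell import monitor, viewer, job gives the robot as it stands. The module is installed in compiled form; this text tells all that it offers.
- The arm moves only by the tool step_arm, never from a script. Its argument "series" is one flat list of numbers, 4 for each row, row after row: the shift along the tool's x, y, z in m, then the turn about the tool's z in rad. A call has 1 to 8 rows; each row is the pose to reach, as a shift and turn from the pose commanded when the call began, along the tool's axes at that moment; what a row does not reach only later rows make up. A row lasts 1/8 s, in which the tool goes at most 62.5 mm and 10.7 degrees, less where a joint would pass 70% of its speed; a pose out of reach is approached as far as the arm can. A call with a gripper value outside its range is refused whole. "gripper" is the opening, from 0 (shut) to 1 (fully open), set as the call begins (left out, the last holds). The fingers move at their own pace and stop on an object; "newtons" is the grip in N (left out, the last holds). Time passes only in rows, so rows that repeat a pose let the fingers close. It gives the time, the measured TCP pose, the force, the opening and the grip force at its end, in the units of the state.
- monitor.read_state(): the state, without advancing time (a new reading comes with each control period).
- viewer.read_camera(name): name is "scene" or "top"; returns a dict with "image" (384x512x3 uint8, red, green, blue), "intrinsics" (3x3 intrinsics, pixels), "distortion" ([k1, k2, p1, p2, k3] as OpenCV has them; the pictures are not rectified), "T" (4x4, takes a point from camera to world coordinates). Camera axes: x right, y up, looking along -z (the intrinsics and any distortion apply to the point x, -y, -z); pixel columns grow to the right and rows downward; lengths in m; the calibration is good to about 2 mm. A picture is of the moment at which its call begins. There is no depth.
- job.finish_job(): hands the job in; it is judged then, once.
Trained networks look in a picture, given as the dict that the camera call returned (one of the last four; its "shot" number tells which), for a name from the list of things; names that differ only in an ending like _2 or _b are one class to them, and where a whole thing is asked for, a point or a joint stands for the part that bears it (a point fixed in the world has none). Each returns a list of dicts, best first, with "score" (0 to 1); they miss things now and then, are a little off and sometimes report something else, mostly with a low value. They report only what shows in the picture. A call takes as long as a camera call. They do not tell look-alikes from the thing itself.
- viewer.boxes_of(picture, label): "extent" ([centre column, centre row, width, height] in pixels, round what is visible of it).
- viewer.spot_point(picture, label): "point" ([column, row] in pixels: a listed point, or the origin of a listed thing).
The state is a dict: "time": time; "q": joint angles; "joint_vel": joint speeds; "joint_torque": joint torques, N m; "tool_pos": TCP position; "tcp_rot": TCP orientation; "wrist_force": force on the tool from outside, world axes, zero at the start; "torque": the same for the moment, N m; "width": opening from 0.0 (shut) to 1.0 (fully open); "grip_force": force on a finger pad.
Only numpy, scipy, OpenCV 4.12 (cv2) and the standard library are available. Lean on these libraries where they do the work, as an engineer would, in place of code of your own. Each camera call takes 0.05 s, during which the arm holds its last target. There are 200 camera calls.

## Task

I am fitting a bottle rack in this bar: stand the two plain pegs from the stand fully home in the two holes of the wooden rail, leaving the knob-headed peg and the other things on the counter alone. Then set the rail flat along the sprung fence, its ends lined up with the fence's, and push it squarely against the face until the face has gone about half-way back (about 10 N), never as far as the end of its travel. Keep holding it there with that steady push while I fasten it: finish while still holding, without letting go.

Things in the scene. Friction and masses are not known exactly. Their poses are not given: they have to be found in the camera images.
- rail: the loose wooden rail, a block 44 mm (x) by 220 mm (y, its length) by 60 mm high, about 0.3 to 0.55 kg, lying on the counter in front of the fence. Origin: centre of its underside; z up. Two round blind holes in its top, 16 mm wide, 30 mm deep, on the centre line at y = -80 and +80 mm
- rail_hole0 (a point): centre of the mouth of the rail's hole at y = -80 mm, on its top face; z up
- rail_hole1 (a point): centre of the mouth of the rail's hole at y = +80 mm, on its top face; z up
- peg_a: a plain round aluminium peg, 14 mm thick, 100 mm long, with a small bevel at the foot, about 42 g, standing upright in the stand. Origin: centre of its foot; z along it, up. The same as peg_b; either goes in either hole. In a hole it sticks out 70 mm
- peg_b: the other plain peg, the same as peg_a
- knob_peg: the third peg, 100 mm long, 14 mm shaft with a 26 mm wide knob as its top 20 mm. It stays in the stand. Origin: centre of its foot
- stand: the pegs' stand, a dark wooden block fixed to the counter, 200 mm (x) by 60 mm (y) by 45 mm high, origin at the centre of its underside. Three holes in its top, 16 mm wide and 30 mm deep, in a row along its x at -65, 0 and +65 mm; each holds one peg, in any order, with 70 mm standing out
- fence: sprung fence fixed to the counter, nothing over 33 mm high. Origin on the counter, mid-front of the face at rest; y along the face; +x: the way the face gives (push the rail along +x from its -x side). Plywood face 210 x 12 mm, 2 to 30 mm high, sprung before an aluminium block 220 mm long (x 40 to 90 mm), 28 mm gap. Two steel feet, 6 mm high, stick out 21 mm at the ends of the block
- fence_face (a joint): how far the sprung face is pushed back, 0 (at rest) to 0.028 m (end of travel). Spring 700 N/m with no preload: 0.014 m takes 9.8 N. It carries 0.2 kg and springs forward when let go
- face_mid (a point): middle of the front of the sprung face, 16 mm above the counter; moves with it
- tape: black tape measure, 35 x 65 x 60 mm, standing beside the fence's left (+y) end; bystander. Origin at its foot or underside
- screw_tray: small open steel tray, 70 x 50 x 25 mm, beside the fence's right (-y) end; bystander. Origin at its foot or underside
- jigger: steel hourglass measure, 44 mm wide, 95 mm tall, beside the peg stand on its right (-y); bystander. Origin at its foot or underside
- driver: screwdriver lying on the counter at the robot's right, about 0.2 m long; bystander
- mallet: hammer lying on the counter at the robot's left, about 0.3 m long; bystander
- shaker: steel cocktail shaker, 86 mm wide, 215 mm tall, left side; bystander. Origin at its foot or underside
There are look-alikes about, which are no part of the job. Several things have the shape of the rail; the one meant has the colours described above. What is shaped like the knob_peg but yellow is not meant.

How it is judged:
On the way, in this order (a step that is already met when the one before it is completed fails the run):
1. both plain pegs stand fully home in the rail's two holes and are let go ((((horizontal distance between peg_a and rail_hole0 below 0.005 m and z of peg_a in the frame of rail_hole0 below -0.026 m and angle between peg_a's own z axis and vertical below 0.14 rad) and (horizontal distance between peg_b and rail_hole1 below 0.005 m and z of peg_b in the frame of rail_hole1 below -0.026 m and angle between peg_b's own z axis and vertical below 0.14 rad)) or ((horizontal distance between peg_a and rail_hole1 below 0.005 m and z of peg_a in the frame of rail_hole1 below -0.026 m and angle between peg_a's own z axis and vertical below 0.14 rad) and (horizontal distance between peg_b and rail_hole0 below 0.005 m and z of peg_b in the frame of rail_hole0 below -0.026 m and angle between peg_b's own z axis and vertical below 0.14 rad))) and contact force between the fingers and peg_a below 0.3 N and contact force between the fingers and peg_b below 0.3 N), for 0.2 s.
2. the rail is pressed squarely on the sprung face, with the face about half-way back ((((horizontal distance between peg_a and rail_hole0 below 0.005 m and z of peg_a in the frame of rail_hole0 below -0.026 m and angle between peg_a's own z axis and vertical below 0.14 rad) and (horizontal distance between peg_b and rail_hole1 below 0.005 m and z of peg_b in the frame of rail_hole1 below -0.026 m and angle between peg_b's own z axis and vertical below 0.14 rad)) or ((horizontal distance between peg_a and rail_hole1 below 0.005 m and z of peg_a in the frame of rail_hole1 below -0.026 m and angle between peg_a's own z axis and vertical below 0.14 rad) and (horizontal distance between peg_b and rail_hole0 below 0.005 m and z of peg_b in the frame of rail_hole0 below -0.026 m and angle between peg_b's own z axis and vertical below 0.14 rad))) and contact force between rail and fence between 5.5 and 14.5 N and value of joint fence_face between 0.008 and 0.02 m and angle between the x axis of rail and the x axis of fence, either way round below 0.07 rad and y of rail in the frame of fence between -0.015 and 0.015 m and height (world z) of rail below 0.005 m and angle between rail's own z axis and vertical below 0.06 rad and contact force between each of the arm, the fingers and fence below 0.5 N and linear speed of rail below 0.01 m/s and contact force between any of the fingers, the arm and rail above 3 N), for 1 s.
At the end, for the whole second after the job is handed in: Plain pegs untouched, upright, 26+ mm deep in the rail's holes; rail flat on the counter, parallel to the fence within 0.07 rad, centred within 15 mm, robot still pressing it on the face with 5.5 to 14.5 N, face 8 to 20 mm back, robot not touching the fence; knob-headed peg in the stand (all of step 2 and contact force between the fingers and peg_a below 0.3 N and contact force between the fingers and peg_b below 0.3 N and horizontal distance between knob_peg and stand below 0.075 m and height (world z) of knob_peg below 0.02 m); the arm keeps its last pose, push and grip.
It fails at once if the sprung face is pushed to the end of its travel, or the rail is rammed (over 30 N) (value of joint fence_face above 0.0265 m or contact force between rail and fence above 30 N).
It fails at once if a bystander is moved by more than 25 mm (distance of any of tape, screw_tray, jigger, driver, mallet, shaker from where it was at the start of the episode above 0.025 m).
It fails at once if the knob-headed peg is lifted or tipped (distance of knob_peg from where it was at the start of the episode above 0.012 m or angle between knob_peg's own z axis and vertical above 0.25 rad).
It also fails if it takes over 72 s, if anything falls off the work surface, if the arm or the gripper's body presses on something with over 40 N, if the wrist force passes 120 N, or if a joint passes its speed limit or range.

## Working session

There is one attempt and no reset: what is moved stays moved. The work goes in short steps, Python scripts to look and compute and a tool call to move; the robot and the scene stay as the last step left them, time stands still between calls to the robot, and variables do not carry over. Pictures are saved under pics/ and viewed, at most 10 in all, crops included, and the job is handed in when it is done.

Besides the shell and the picture viewer there is one more tool, called after "Call:" as name(argument=value, ...) on one line, values as JSON. step_arm: Moves the arm, as the interface text tells. Its arguments: {"type":"object","properties":{"series":{"type":"array"},"gripper":{"type":"number"},"newtons":{"type":"number"}},"required":["series"]}

```bash
mkdir -p pics
cat > h.py <<'E'
import numpy as np, cv2
from workcell import monitor, viewer, job
def pix2world(p,pts,z):
    pts=np.array(pts,float).reshape(-1,1,2)
    u=cv2.undistortPoints(pts,np.array(p["intrinsics"],float),np.array(p["distortion"],float)).reshape(-1,2)
    T=np.array(p["T"]); d=np.c_[u[:,0],-u[:,1],-np.ones(len(u))]@T[:3,:3].T
    o=T[:3,3]; return o+d*((z-o[2])/d[:,2])[:,None]
def world2pix(p,X):
    T=np.array(p["T"]); c=(np.array(X,float).reshape(-1,3)-T[:3,3])@T[:3,:3]
    c=c*[1,-1,-1]
    return cv2.projectPoints(c,np.zeros(3),np.zeros(3),np.array(p["intrinsics"],float),np.array(p["distortion"],float))[0].reshape(-1,2)
E
python3 - <<'E'
from h import *
np.set_printoptions(precision=4,suppress=True)
for n in ("top","scene"):
    p=viewer.read_camera(n); cv2.imwrite(f"pics/{n}0.png",cv2.resize(p["image"][:,:,::-1],(800,600),interpolation=cv2.INTER_CUBIC))
    print(n,p["T"][:3,3],"looking",-p["T"][:3,2])
    for l in ("rail","rail_hole0","rail_hole1","peg_a","knob_peg","stand","fence","face_mid","jigger","tape","screw_tray"):
        for r in viewer.spot_point(p,l)[:4]:
            z={"rail_hole0":.06,"rail_hole1":.06,"face_mid":.016,"peg_a":.015,"knob_peg":.015}.get(l,0)
            print(l,round(r["score"],2),np.array(r["point"]),pix2world(p,r["point"],z)[0])
s=monitor.read_state();print(s)
E
```

```text
top [0.3334 0.0276 1.7964] looking [ 0.1198  0.008  -0.9928]
rail 0.73 [249.9 205.4] [0.5253 0.0545 0.    ]
rail 0.65 [262.7 248.2] [0.3486 0.0034 0.    ]
rail 0.65 [170.4 192.7] [0.5817 0.3848 0.    ]
rail 0.39 [250.8 175.2] [0.6522 0.0497 0.    ]
rail_hole0 0.92 [280.4 266.7] [ 0.2753 -0.0645  0.06  ]
rail_hole0 0.87 [268.3 204.4] [ 0.5222 -0.0202  0.06  ]
rail_hole0 0.76 [230.7 206.1] [0.5168 0.1305 0.06  ]
rail_hole0 0.71 [250.8 235.8] [0.3974 0.051  0.06  ]
rail_hole1 0.92 [280.4 266.7] [ 0.2753 -0.0645  0.06  ]
rail_hole1 0.87 [268.3 204.4] [ 0.5222 -0.0202  0.06  ]
rail_hole1 0.76 [230.7 206.1] [0.5168 0.1305 0.06  ]
rail_hole1 0.71 [250.8 235.8] [0.3974 0.051  0.06  ]
peg_a 0.52 [329.5 195.7] [ 0.5606 -0.2732  0.015 ]
peg_a 0.47 [339.7 224.8] [ 0.4407 -0.311   0.015 ]
peg_a 0.24 [338.2 209.9] [ 0.5017 -0.3069  0.015 ]
knob_peg 0.6 [307.2 198.3] [ 0.5508 -0.1816  0.015 ]
knob_peg 0.49 [335.5 209. ] [ 0.5055 -0.296   0.015 ]
knob_peg 0.41 [368.9 220.8] [ 0.4561 -0.4296  0.015 ]
stand 0.71 [338.1 209.8] [ 0.5036 -0.3093  0.    ]
stand 0.25 [176.3 263.5] [0.2901 0.3564 0.    ]
fa
[... 1392 characters left out ...]
69  -0.3838  0.    ]
tape 0.56 [337.3 197.6] [0.7341 0.2472 0.    ]
tape 0.51 [290.4 211.6] [0.6285 0.0793 0.    ]
tape 0.51 [274.4 252.3] [ 0.6875 -0.1249  0.    ]
screw_tray 0.77 [273.6 249.8] [ 0.6796 -0.1169 -0.    ]
{'time': 1.2, 'q': array([-1.2359,  0.2639,  1.604 ,  0.    ,  1.2737, -0.0369]), 'joint_vel': array([-0.0013,  0.0013,  0.0002,  0.0003,  0.0006, -0.0003]), 'joint_torque': array([ -0.0008, -51.5081, -36.7722,   0.0003,   0.0009,  -0.    ]), 'tool_pos': array([ 0.2452, -0.6289,  0.2313]), 'tcp_rot': array([-3.0874, -0.5807, -0.    ]), 'wrist_force': array([0.5061, 0.5606, 0.0065]), 'torque': array([ 0.0142, -0.0564,  0.0076]), 'grip_force': 0.0, 'width': 0.9995288392500746}
```

View pics/top0.png

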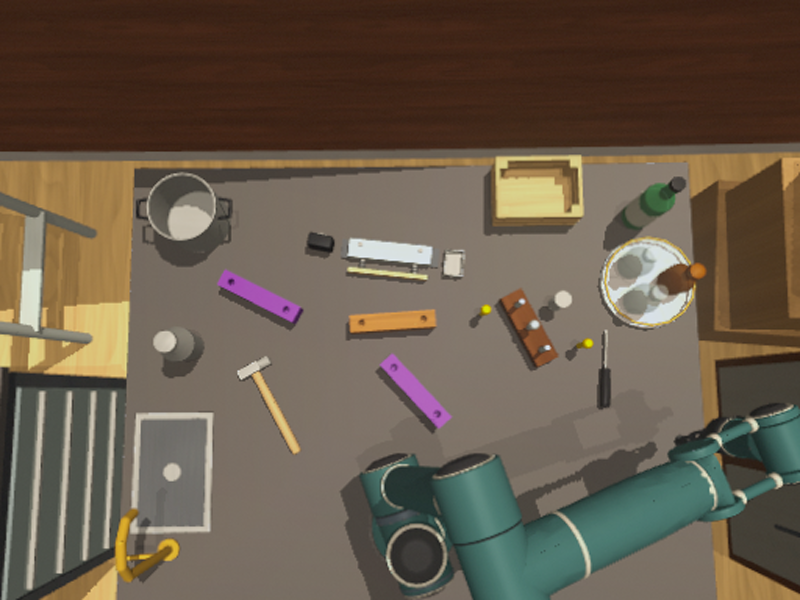

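View pics/scene0.png

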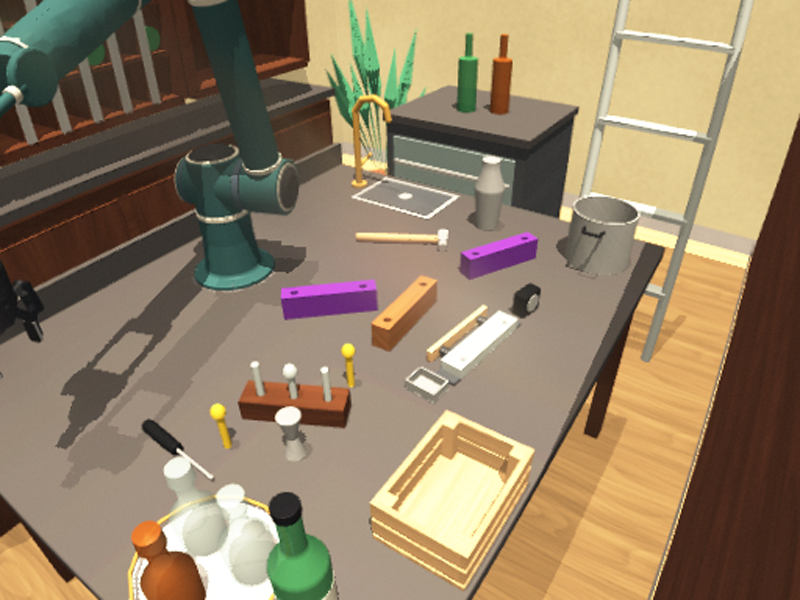

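```bash
cat >> h.py <<'E'
from scipy.optimize import least_squares
def mask(p,lo,hi,near,r):
    hsv=cv2.cvtColor(p["image"],cv2.COLOR_RGB2HSV); m=cv2.inRange(hsv,lo,hi)
    n,l,st,c=cv2.connectedComponentsWithStats(m)
    k=[i for i in range(1,n) if np.hypot(*(c[i]-near))<r and st[i,4]>15]
    return np.isin(l,k).astype(np.uint8)
def hullmask(m): 
    pts=cv2.findNonZero(m); h=cv2.convexHull(pts); return cv2.fillConvexPoly(m*0,h,1)
def feat(m,shift=False):
    M=cv2.moments(m,binaryImage=True) if m.ndim==2 else cv2.moments(m)
    a=M["m00"]; return np.array([M["m10"]/a,M["m01"]/a]),np.array([M["mu20"],M["mu11"],M["mu02"]])/a
def boxpts(x,y,a,dims,z0=0):
    c,s=np.cos(a),np.sin(a); dx,dy,dz=np.array(dims)/2
    L=np.array([[i*dx,j*dy,(k+1)*dz+z0] for i in(-1,1) for j in(-1,1) for k in(-1,1)])
    return np.c_[x+c*L[:,0]-s*L[:,1],y+s*L[:,0]+c*L[:,1],L[:,2]]
def fitbox(pm,dims,x0,z0=0):
    fs=[feat(m) for p,m in pm]
    def res(v):
        r=[]
        for (p,m),(c,S) in zip(pm,fs):
            h=cv2.convexHull(world2pix(p,boxpts(*v,dims,z0)).astype(np.float32))
            c2,S2=feat(h.reshape(-1,1,2)); r+=list(c2-c)+list((S2-S)/np.sqrt(np.trace(S))/4)
        return np.array(r)
    s=least_squares(res,x0,x_scale=[.01,.01,.05],diff_step=1e-4); return s.x,s.fun
E
python3 - <<'E'
from h import *
np.set_printoptions(precision=4,suppress=True)
t=viewer.read_camera("top"); s=viewer.read_camera("scene")
def px(p,u,v): return cv2.cvtColor(p["image"],cv2.COLOR_RGB2HSV)[v,u]
print("rail",px(t,250,206),px(s,262,190),px(s,252,205),"stand",px(t,332,203),px(t,345,228),px(s,200,257),px(s,170,260),"face",px(t,248,174),px(s,296,210),"bg",px(t,250,220),px(s,230,220))
mt=mask(t,(8,120,60),(20,255,255),(250,206),25); ms=mask(s,(8,120,40),(20,255,255),(260,200),25)
print(mt.sum(),ms.sum())
for pm in ([(t,hullmask(mt))],[(s,hullmask(ms))],[(t,hullmask(mt)),(s,hullmask(ms))]):
    v,f=fitbox(pm,(.044,.22,.06),[.52,.055,0]); print("rail",v,f)
for p,n,(u,v,w,h) in ((t,"t",(225,140,150,110)),(s,"s",(130,180,200,130))):
    c=p["image"][v:v+h,u:u+w,::-1]; k=4
    cv2.imwrite(f"pics/c{n}.png",cv2.resize(c,None,fx=k,fy=k,interpolation=cv2.INTER_CUBIC))
E
```

```text
rail [ 17 168 213] [ 18 136 252] [ 18 146 251] stand [ 12 169 140] [ 12 169 134] [ 10 173 178] [  9 175  70] face [ 29  81 218] [ 17 118 211] bg [ 13  45 129] [ 15  52 163]
660 1002Traceback (most recent call last):
  File "<stdin>", line 9, in <module>
  File "h.py", line 35, in fitbox
    s=least_squares(res,x0,x_scale=[.01,.01,.05],diff_step=1e-4); return s.x,s.fun
    return func(*args, **kwargs)
    vector_fun = VectorFunction(
        fun_wrapped,
    ...<6 lines>...
        workers=workers
    )
    self._update_fun()
    ~~~~~~~~~~~~~~~~^^
    self.f = self.fun_wrapped(xp_copy(self.x))
             ~~~~~~~~~~~~~~~~^^^^^^^^^^^^^^^^^
    return np.atleast_1d(self.fun(x))
                         ~~~~~~~~^^^
    return self.f(x, *self.args, **self.kwargs)
           ~~~~~~^^^^^^^^^^^^^^^^^^^^^^^^^^^^^^
  File "h.py", line 33, in res
    c2,S2=feat(h.reshape(-1,1,2)); r+=list(c2-c)+list((S2-S)/np.sqrt(np.trace(S))/4)
                                                                     ~~~~~~~~^^^
    return asanyarray(a).trace(
           ~~~~~~~~~~~~~~~~~~~^
        offset=offset, axis1=axis1, axis2=axis2, dtype=dtype, out=out
        ^^^^^^^^^^^^^^^^^^^^^^^^^^^^^^^^^^^^^^^^^^^^^^^^^^^^^^^^^^^^^
    )
    ^
ValueError: diag requires an array of at least two dimensions
```

```bash
sed -i 's/np.sqrt(np.trace(S))/np.sqrt(S[0]+S[2])/; s/diff_step=1e-4/diff_step=2e-3/' h.py
python3 - <<'E'
from h import *
np.set_printoptions(precision=4,suppress=True)
t=viewer.read_camera("top"); s=viewer.read_camera("scene")
mt=mask(t,(8,120,60),(20,255,255),(250,206),25); ms=mask(s,(8,115,40),(20,255,255),(260,200),25)
for pm in ([(t,hullmask(mt))],[(s,hullmask(ms))]):
    v,f=fitbox(pm,(.044,.22,.06),[.52,.055,0.05]); print("rail",v,f)
mt=mask(t,(5,120,20),(16,255,255),(338,210),25); ms=mask(s,(3,120,20),(16,255,255),(190,260),35)
for pm in ([(t,hullmask(mt))],[(s,hullmask(ms))]):
    v,f=fitbox(pm,(.2,.06,.045),[.503,-.307,0.5]); print("stand",v,f)
    for d in (-.065,0,.065): print(v[:2]+d*np.array([np.cos(v[2]),np.sin(v[2])]))
mf=mask(t,(22,60,150),(35,255,255),(248,174),12)
M=feat(mf); 
v,f=fitbox([(t,hullmask(mf))],(.012,.21,.028),[.65,.055,0.05],z0=.002); print("face ctr",mf.sum(),v,f)
for p,n,(u,v,w,h) in ((t,"t",(225,140,150,110)),(s,"s",(130,180,200,130))):
    c=p["image"][v:v+h,u:u+w,::-1]; k=4
    cv2.imwrite(f"pics/c{n}.png",cv2.resize(c,None,fx=k,fy=k,interpolation=cv2.INTER_CUBIC))
E
```

```text
rail [0.5216 0.051  0.0604] [-0.      0.0001 -0.0295  0.0017 -0.015 ]
rail [0.5172 0.0494 0.0662] [-0.0001  0.0014 -0.0164  0.0075 -0.0394]
stand [ 0.5025 -0.3048  0.4677] [-0.0001 -0.0002  0.0388  0.0116  0.0489]
[ 0.4445 -0.3341]
[ 0.5025 -0.3048]
[ 0.5605 -0.2755]
stand [ 0.4985 -0.3036  0.4664] [ 0.      0.0001  0.001   0.0042 -0.024 ]
[ 0.4404 -0.3328]
[ 0.4985 -0.3036]
[ 0.5565 -0.2743]
face ctr 136 [ 0.6532  0.062  -0.1236] [-0.0002 -0.0006  0.2513  0.0575  0.0116]
```

View pics/cs.png

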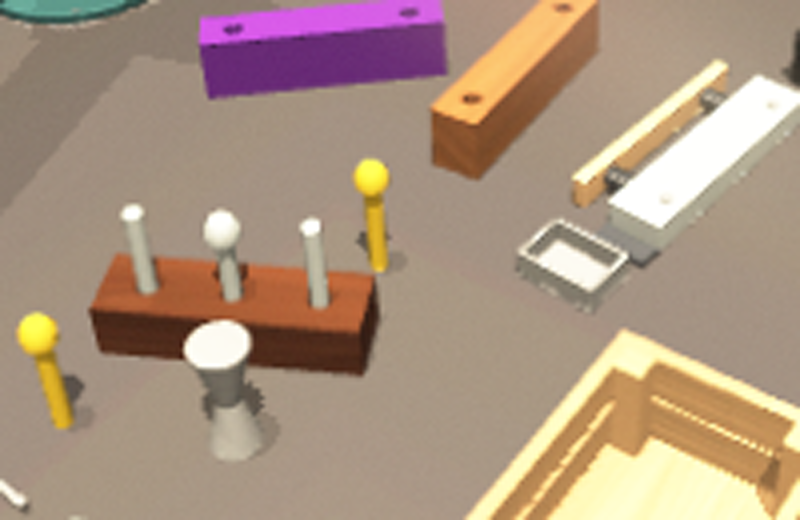

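```bash
cat >> h.py <<'E'
from scipy.spatial.transform import Rotation as Ro
def go(x,y,z,phi):
    """print tool shift & turn to TCP (x,y,z), tool y line at world angle phi (mod pi)"""
    s=monitor.read_state(); R=Ro.from_rotvec(s["tcp_rot"]).as_matrix()
    d=R.T@(np.array([x,y,z])-s["tool_pos"]); cur=np.arctan2(R[1,1],R[0,1])
    t=-(phi-cur); t=(t+np.pi/2)%np.pi-np.pi/2
    print("t",round(s["time"],2),"pos",np.round(s["tool_pos"],4),"phi",round(cur,4),"q6",round(s["q"][5],2),"tilt",np.round(R[:2,2],3),"-> shift",np.round(d,4),"turn",round(t,3),"F",np.round(s["wrist_force"],1),"w",round(s["width"],3),round(s["grip_force"],1))
E
python3 - <<'E'
from h import *
np.set_printoptions(precision=4,suppress=True)
t=viewer.read_camera("top"); s=viewer.read_camera("scene")
k=.64
B=pix2world(t,np.array([[348,238],[433,247],[432,266],[346,258]])*k,.03); print("block",B,B.mean(0))
for p,lab in ((t,"t"),(s,"s")):
    hsv=cv2.cvtColor(p["image"],cv2.COLOR_RGB2HSV)
    m=((hsv[:,:,1]<40)&(hsv[:,:,2]>170)).astype(np.uint8)
    near=world2pix(p,[[.71,.055,.02]])[0]; n,l,st,c=cv2.connectedComponentsWithStats(m)
    i=min(range(1,n),key=lambda i:np.hypot(*(c[i]-near))+(1e3 if st[i,4]<60 else 0)); print(near,st[i],c[i])
    v,f=fitbox([(p,hullmask((l==i).astype(np.uint8)))],(.05,.22,.03),[.71,.055,-.1]); print("block",v,f,"front mid",v[:2]-.065*np.array([np.cos(v[2]),np.sin(v[2])]))
go(.5194,.0502,.2,.063)
E
```

```text
block [[ 0.744   0.1647  0.03  ]
 [ 0.7173 -0.0599  0.03  ]
 [ 0.6665 -0.0565  0.03  ]
 [ 0.6902  0.17    0.03  ]] [0.7045 0.0546 0.03  ]
[249.3411 160.6324] [222 153  55  16 621] [249.2689 160.4235]
block [ 0.7116  0.055  -0.1068] [ 0.      0.0001 -0.0322 -0.0126  0.0316] front mid [0.647 0.062]
[308.275  218.7017] [282 199  49  40 697] [305.8938 218.0086]
block [ 0.7041  0.0668 -0.1086] [ 0.0017 -0.0107  0.0935 -0.185   0.2622] front mid [0.6395 0.0739]
t 1.5 pos [ 0.2452 -0.6289  0.2313] phi -1.199 q6 -0.04 tilt [-0.  0.] -> shift [ 0.5022 -0.5331  0.0313] turn -1.262 F [ 0.7 -1.   0. ] w 0.999 0.0
```

Call:
step_arm(series=[0.06,-0.06,0,-0.15,0.1,-0.105,0,-0.3,0.14,-0.15,0,-0.45,0.18,-0.19,0,-0.6,0.22,-0.235,0,-0.75,0.26,-0.28,0,-0.9,0.3,-0.32,0,-1.05,0.34,-0.36,0,-1.262], gripper=1, newtons=30)

```text
time: 2.5
tool_pos: [0.4317, -0.168, 0.2318]
tcp_rot: [2.171, 2.269, 0.001]
wrist_force: [0.9, 0.2, -0.0]
width: 0.998
grip_force: 0.0
```

```bash
python3 -c "
from h import *
go(.5194,.0502,.12,.063);go(.5194,.0502,.040,.063)"
```

```text
t 2.5 pos [ 0.4317 -0.168   0.2318] phi 0.0444 q6 -0.47 tilt [ 0.001 -0.   ] -> shift [0.2142 0.0971 0.1118] turn -0.019 F [ 0.9  0.2 -0. ] w 0.998 0.0
t 2.5 pos [ 0.4317 -0.168   0.2318] phi 0.0444 q6 -0.47 tilt [ 0.001 -0.   ] -> shift [0.2142 0.097  0.1918] turn -0.019 F [ 0.9  0.2 -0. ] w 0.998 0.0
```

Call:
step_arm(series=[0.055,0.025,0,-0.019,0.11,0.05,0,-0.019,0.16,0.075,0.02,-0.019,0.214,0.097,0.06,-0.019,0.214,0.097,0.11,-0.019,0.214,0.097,0.11,-0.019])

```text
time: 3.25
tool_pos: [0.5156, 0.0484, 0.1167]
tcp_rot: [-2.149, -2.281, 0.012]
wrist_force: [-0.1, -0.2, -0.1]
width: 0.999
grip_force: 0.0
```

```bash
python3 -c "
from h import *
go(.5194,.0502,.040,.063)"
```

```text
t 3.25 pos [0.5156 0.0484 0.1167] phi 0.0596 q6 -0.01 tilt [-0.011 -0.001] -> shift [0.0016 0.0048 0.0767] turn -0.003 F [-0.1 -0.2 -0.1] w 0.999 0.0
```

Call:
step_arm(series=[0,0,0.0,0,0,0,0.03,0,0,0,0.06,0,0,0,0.081,0,0,0,0.081,0])

```text
time: 3.88
tool_pos: [0.5205, 0.0467, 0.0414]
tcp_rot: [2.158, 2.282, 0.001]
wrist_force: [0.8, 0.1, 0.2]
width: 0.998
grip_force: 0.0
```

```bash
python3 -c "
from h import *
go(.5194,.0502,.040,.063)"
```

```text
t 3.88 pos [0.5205 0.0467 0.0414] phi 0.0559 q6 -0.01 tilt [ 0.001 -0.   ] -> shift [ 0.0036 -0.0009  0.0014] turn -0.007 F [0.8 0.1 0.2] w 0.998 0.0
```

Call:
step_arm(series=[0.0035,-0.001,0.0015,-0.007,0.0035,-0.001,0.0015,-0.007,0.0035,-0.001,0.0015,-0.007,0.0035,-0.001,0.0015,-0.007,0.0035,-0.001,0.0015,-0.007,0.0035,-0.001,0.0015,-0.007], gripper=0.2, newtons=40)

```text
time: 4.62
tool_pos: [0.5196, 0.0511, 0.0405]
tcp_rot: [2.148, 2.291, 0.002]
wrist_force: [-2.0, -1.0, 6.1]
width: 0.507
grip_force: 41.0
```

```bash
python3 -c "
from h import *
a=-.108; n=np.array([np.cos(a),np.sin(a)]); 
go(*(np.array([.645,.061])-n*.082),.040,a)
t=viewer.read_camera('top'); s=viewer.read_camera('scene')"
```

```text
t 4.62 pos [0.5196 0.0511 0.0405] phi 0.0643 q6 -0.01 tilt [0.002 0.   ] -> shift [0.0159 0.045  0.0006] turn 0.172 F [-2.  -1.   6.1] w 0.507 41.0
```

Call:
step_arm(series=[0.003,0.009,0,0.035,0.006,0.018,0,0.07,0.0095,0.027,0,0.105,0.013,0.036,0,0.14,0.016,0.045,0,0.172,0.016,0.045,0,0.172,0.016,0.045,0,0.172])

```text
time: 5.6
tool_pos: [0.562, 0.0693, 0.0405]
tcp_rot: [-2.338, -2.098, 0.003]
wrist_force: [-5.6, -3.1, 10.1]
width: 0.505
grip_force: 43.0
```

```bash
cat > look.py <<'E'
from h import *
np.set_printoptions(precision=4,suppress=True)
t=viewer.read_camera('top'); s=viewer.read_camera('scene')
import sys
def rail(p,z=.06):
    H=viewer.spot_point(p,"rail_hole0"); 
    return [ (round(h["score"],2),pix2world(p,h["point"],z)[0][:2]) for h in H if .46<pix2world(p,h["point"],z)[0][0]<.68 and -.06<pix2world(p,h["point"],z)[0][1]<.17]
def railfit(p,x0):
    c=world2pix(p,[[x0[0],x0[1],.03]])[0]
    lo=(8,120,60) if p is t else (8,115,40)
    m=mask(p,lo,(20,255,255),c,25); return fitbox([(p,hullmask(m))],(.044,.22,.06),x0)
E
python3 - <<'E'
from look import *
st=monitor.read_state(); print(st["time"],st["tool_pos"],st["wrist_force"],st["width"])
go(*st["tool_pos"],-.108)
for p in (t,s): print(railfit(p,[.563,.07,-.1]),rail(p))
E
```

```text
5.7 [0.562  0.0693 0.0405] [-6.3601 -3.224  10.289 ] 0.5083178018349108
t 5.7 pos [0.562  0.0693 0.0405] phi -0.1077 q6 0.19 tilt [-0.001 -0.001] -> shift [0. 0. 0.] turn 0.0 F [-6.4 -3.2 10.3] w 0.508 43.0
(array([ 0.5639,  0.0684, -0.1117]), array([ 0.    , -0.    ,  0.0163,  0.0048, -0.0064])) [(0.86, array([0.58  , 0.1392])), (0.52, array([ 0.5575, -0.0022]))]
(array([ 0.5863,  0.0587, -0.2189]), array([ 0.0013, -0.0104,  0.0053, -0.7308, -0.1039])) [(0.56, array([ 0.5649, -0.0177])), (0.56, array([0.5582, 0.1516]))]
```

Call:
step_arm(series=[0,0,0,0,0,0,0,0,0,0,0,0,0,0,0,0,0,0,-0.05,0,0,0,-0.1,0,0,0,-0.15,0,0,0,-0.19,0], gripper=1)

```text
time: 6.8
tool_pos: [0.5631, 0.07, 0.2312]
tcp_rot: [2.337, 2.098, 0.003]
wrist_force: [0.7, 0.5, 0.4]
width: 1.002
grip_force: 0.0
```

Run:
```python
from look import *
print(railfit(t,[.563,.07,-.1]))
m=mask(s,(8,115,40),(20,255,255),world2pix(s,[[.562,.069,.03]])[0],14); print(m.sum(),fitbox([(s,hullmask(m))],(.044,.22,.06),[.562,.069,-.1]))
for p in (t,s): print(rail(p))
go(.56,-.275,.23,.467+np.pi/2)
```

```text
(array([ 0.5618,  0.0482, -0.2109]), array([-0.0011, -0.0045,  1.4476,  0.5702,  0.1325]))
1091 (array([ 0.559 ,  0.0683, -0.103 ]), array([-0.0001,  0.0011, -0.0166,  0.0002, -0.0367]))
[(0.8, array([ 0.5554, -0.0082])), (0.75, array([0.5703, 0.1352]))]
[(0.93, array([ 0.5565, -0.0092])), (0.85, array([0.5655, 0.15  ]))]
t 7.0 pos [0.5631 0.07   0.2297] phi -0.1074 q6 0.19 tilt [0.002 0.   ] -> shift [-0.3433  0.0339 -0.0004] turn 0.996 F [ 0.3  0.  -0.4] w 1.003 0.0
```

Call:
step_arm(series=[-0.05,0.005,0,0.15,-0.1,0.01,0,0.3,-0.155,0.015,0,0.45,-0.21,0.02,0,0.6,-0.265,0.026,0,0.75,-0.315,0.031,0,0.9,-0.3433,0.0325,0,0.996,-0.3433,0.0325,0,0.996], gripper=0.5)

```text
time: 8.0
tool_pos: [0.5564, -0.2763, 0.2258]
tcp_rot: [-3.054, -0.722, 0.006]
wrist_force: [-0.6, 0.1, -0.0]
width: 0.502
grip_force: 0.0
```

Call:
step_arm(series=[0,0,0,0,0,0,0.05,0,0,0,0.07,0,0,0,0.07,0])

```text
time: 8.5
tool_pos: [0.5565, -0.2729, 0.1562]
tcp_rot: [-3.052, -0.729, 0.006]
wrist_force: [0.9, -0.1, 0.1]
width: 0.503
grip_force: 0.0
```

Run:
```python
from look import *
go(.5585,-.275,.07,.467+np.pi/2)
print(railfit(t,[.563,.07,-.1]))
m=mask(s,(8,115,40),(20,255,255),world2pix(s,[[.562,.069,.03]])[0],14); print(m.sum(),fitbox([(s,hullmask(m))],(.044,.22,.06),[.562,.069,-.1]))
for p in (t,s): print(rail(p))
```

```text
t 8.6 pos [ 0.5587 -0.2745  0.1597] phi -1.1025 q6 0.61 tilt [ 0.001 -0.   ] -> shift [-0.0004  0.0002  0.0897] turn 0.001 F [-0.4 -0.2 -0.1] w 0.497 0.0
(array([ 0.564 ,  0.0686, -0.1136]), array([-0.    , -0.0001,  0.0384,  0.0109, -0.0117]))
1093 (array([ 0.5592,  0.0682, -0.1041]), array([-0.0001,  0.001 , -0.0162, -0.0016, -0.0353]))
[(0.89, array([ 0.5518, -0.0061])), (0.88, array([0.5773, 0.1465]))]
[(0.8, array([0.5617, 0.139 ])), (0.72, array([ 0.5577, -0.0097]))]
```

Call:
step_arm(series=[0,0,0.02,0,0,0,0.045,0,0,0,0.07,0,0,0,0.089,0,0,0,0.089,0,0,0,0.089,0])

```text
time: 9.45
tool_pos: [0.5586, -0.2753, 0.0704]
tcp_rot: [3.055, 0.727, 0.001]
wrist_force: [-0.0, -0.2, 0.0]
width: 0.502
grip_force: 0.0
```

Call:
step_arm(series=[0,0,0,0,0,0,0,0,0,0,0,0,0,0,0,0], gripper=0.05, newtons=40)

```text
time: 9.95
tool_pos: [0.5589, -0.2752, 0.0711]
tcp_rot: [3.055, 0.727, 0.002]
wrist_force: [-0.6, 0.2, 6.0]
width: 0.15
grip_force: 39.2
```

Run:
```python
from look import *
go(.5585,-.275,.25,.467+np.pi/2)
p=s; c=p["image"][200:320,130:290,::-1]
cv2.imwrite("pics/g1.png",cv2.resize(c,None,fx=4,fy=4,interpolation=cv2.INTER_CUBIC))
```

```text
t 10.05 pos [ 0.5589 -0.2752  0.0711] phi -1.1035 q6 0.61 tilt [ 0.002 -0.001] -> shift [-0.     -0.0001 -0.1789] turn 0.0 F [-0.4  1.   5.5] w 0.152 39.2
```

View pics/g1.png

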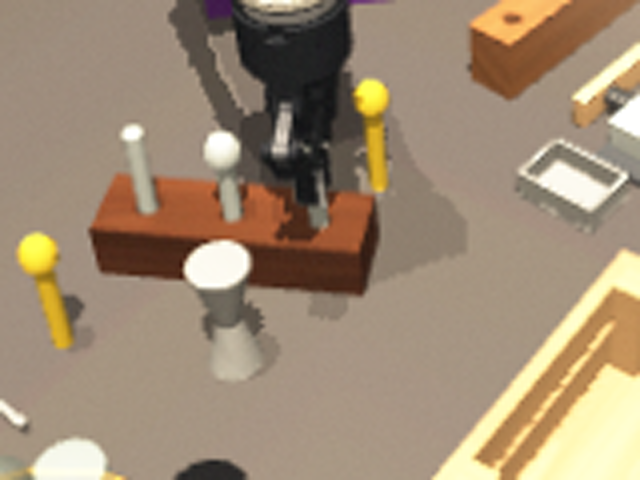

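Call:
step_arm(series=[0,0,-0.02,0,0,0,-0.05,0,0,0,-0.09,0,0,0,-0.13,0,0,0,-0.14,0,0,0,-0.14,0])

```text
time: 10.8
tool_pos: [0.5582, -0.275, 0.2106]
tcp_rot: [3.055, 0.727, 0.001]
wrist_force: [-0.5, -1.2, -1.5]
width: 0.149
grip_force: 39.4
```

Run:
```python
from h import *
go(.5529,-.0111,.15,.467+np.pi/2)
```

```text
t 10.8 pos [ 0.5582 -0.275   0.2106] phi -1.1034 q6 0.61 tilt [ 0.001 -0.001] -> shift [ 0.1141 -0.2381  0.0604] turn 0.0 F [-0.5 -1.2 -1.5] w 0.149 39.4
```

Call:
step_arm(series=[0.023,-0.048,0,0,0.046,-0.095,0,0,0.069,-0.143,0,0,0.092,-0.19,0,0,0.1141,-0.2381,0.02,0,0.1141,-0.2381,0.0604,0,0.1141,-0.2381,0.0604,0,0.1141,-0.2381,0.0604,0])

```text
time: 11.8
tool_pos: [0.5523, -0.0113, 0.149]
tcp_rot: [-3.056, -0.726, 0.002]
wrist_force: [0.1, -0.1, -1.3]
width: 0.149
grip_force: 39.5
```

Run:
```python
from look import *
go(.5529,-.0111,.12,.467+np.pi/2)
im=[]
for p in (t,s):
    u,v=world2pix(p,[[.5529,-.0111,.08]])[0].astype(int); c=p["image"][v-24:v+24,u-24:u+24,::-1]
    im.append(cv2.resize(c,None,fx=8,fy=8,interpolation=cv2.INTER_CUBIC)); print(u,v)
    f=monitor.read_state()["tool_pos"]-[0,0,.056]; print("foot px, hole px",world2pix(p,[f,[.5529,-.0111,.06]]))
    print([(r["score"],r["point"]) for r in viewer.spot_point(p,"peg_a")[:4]])
cv2.imwrite("pics/g2.png",np.hstack(im))
```

```text
t 11.9 pos [ 0.5537 -0.0117  0.1507] phi -1.1047 q6 1.04 tilt [ 0.002 -0.   ] -> shift [-0.0005 -0.0009  0.0307] turn -0.001 F [ 0.   0.2 -0.2] w 0.149 39.5
266 196
foot px, hole px [[266.272  195.5182]
 [265.9346 196.8224]]
[(0.73, [385.5, 235.6]), (0.61, [342.8, 226.3])]
258 199
foot px, hole px [[258.2111 195.647 ]
 [258.1915 203.9472]]
[(0.54, [172.2, 260.7]), (0.51, [259.8, 197.2])]
```

View pics/g2.png

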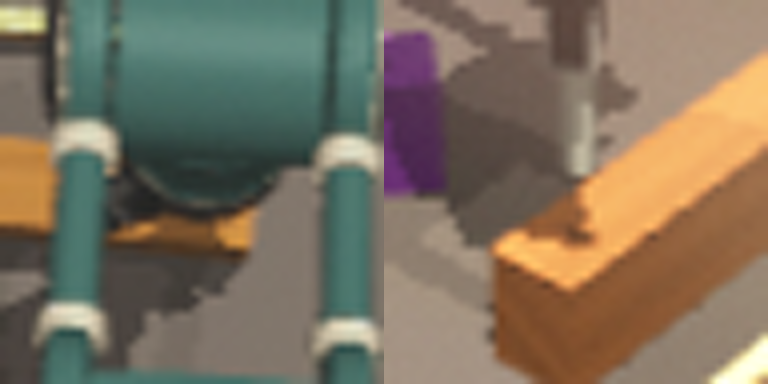

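Call:
step_arm(series=[-0.0005,-0.0006,0.015,0,-0.0005,-0.0006,0.026,0,-0.0005,-0.0006,0.029,0,-0.0005,-0.0006,0.029,0,-0.0005,-0.0006,0.032,0,-0.0005,-0.0006,0.035,0,-0.0005,-0.0006,0.038,0,-0.0005,-0.0006,0.038,0])

```text
time: 13.0
tool_pos: [0.552, -0.0109, 0.1112]
tcp_rot: [3.056, 0.727, -0.0]
wrist_force: [-0.1, -2.1, -1.3]
width: 0.153
grip_force: 39.3
```

Run:
```python
from h import *
go(.5529,-.0111,.087,.467+np.pi/2); print(monitor.read_state()["torque"])
```

```text
t 13.0 pos [ 0.552  -0.0109  0.1112] phi -1.1034 q6 1.04 tilt [ 0. -0.] -> shift [0.0007 0.0006 0.0242] turn 0.0 F [-0.1 -2.1 -1.3] w 0.153 39.3
[-0.34210884 -0.12351654 -0.02464718]
```

Call:
step_arm(series=[0,0,0.005,0,0,0,0.01,0,0,0,0.015,0,0,0,0.02,0,0,0,0.0235,0,0,0,0.0235,0])

```text
time: 13.75
tool_pos: [0.5516, -0.0105, 0.0873]
tcp_rot: [-3.056, -0.727, 0.001]
wrist_force: [0.7, -2.9, -0.8]
width: 0.155
grip_force: 39.2
```

Run:
```python
from h import *
go(.5529,-.0111,.086,.467+np.pi/2); print(monitor.read_state()["torque"])
```

```text
t 13.75 pos [ 0.5516 -0.0105  0.0873] phi -1.1037 q6 1.04 tilt [-0.001  0.   ] -> shift [0.0009 0.0011 0.0013] turn 0.0 F [ 0.7 -2.9 -0.8] w 0.155 39.2
[-0.38971033 -0.14241778  0.00039217]
```

Call:
step_arm(series=[0,0,0.001,0,0,0,0.001,0])

```text
time: 14.0
tool_pos: [0.5518, -0.0105, 0.0867]
tcp_rot: [-3.056, -0.727, 0.001]
wrist_force: [0.1, -1.4, -0.8]
width: 0.152
grip_force: 39.4
```

Call:
step_arm(series=[0,0,0,0,0,0,0,0,0,0,0,0,0,0,-0.03,0,0,0,-0.07,0,0,0,-0.115,0,0,0,-0.115,0], gripper=0.5)

```text
time: 14.88
tool_pos: [0.5553, -0.0107, 0.2071]
tcp_rot: [3.054, 0.727, 0.014]
wrist_force: [0.2, 0.0, 0.4]
width: 0.499
grip_force: 0.0
```

Run:
```python
from h import *
go(.4425,-.3335,.2,.467+np.pi/2)
```

```text
t 14.88 pos [ 0.5553 -0.0107  0.2071] phi -1.1035 q6 1.04 tilt [ 0.009 -0.   ] -> shift [-0.2462  0.2374  0.0061] turn 0.0 F [0.2 0.  0.4] w 0.499 0.0
```

Call:
step_arm(series=[-0.041,0.039,0,0,-0.082,0.079,0,0,-0.123,0.119,0,0,-0.164,0.158,0,0,-0.205,0.198,0,0,-0.243,0.236,0,0,-0.243,0.236,0.04,0,-0.243,0.236,0.04,0])

```text
time: 15.88
tool_pos: [0.438, -0.3289, 0.1573]
tcp_rot: [-3.049, -0.723, 0.009]
wrist_force: [-1.4, 0.9, -0.8]
width: 0.499
grip_force: 0.0
```

Run:
```python
from look import *
go(.4425,-.3335,.07,.467+np.pi/2)
print(railfit(t,[.563,.07,-.1]))
m=mask(s,(8,115,40),(20,255,255),world2pix(s,[[.562,.069,.03]])[0],14); print(m.sum(),fitbox([(s,hullmask(m))],(.044,.22,.06),[.562,.069,-.1]))
im=[]
for p in (t,s):
    u,v=world2pix(p,[[.5616,.07,.08]])[0].astype(int); c=p["image"][v-24:v+24,u-36:u+36,::-1]
    im.append(cv2.resize(c,None,fx=8,fy=8,interpolation=cv2.INTER_CUBIC))
cv2.imwrite("pics/g3.png",cv2.resize(np.vstack(im),(432,576)))
```

```text
t 15.97 pos [ 0.4408 -0.3299  0.1611] phi -1.1032 q6 0.42 tilt [-0.002  0.002] -> shift [-0.      0.0042  0.091 ] turn 0.001 F [0.7 0.6 0.1] w 0.504 0.0
(array([ 0.564 ,  0.0696, -0.1112]), array([ 0.    , -0.    ,  0.0044,  0.0031, -0.0107]))
1063 (array([ 0.559 ,  0.0687, -0.1065]), array([-0.    ,  0.0004, -0.0093, -0.0091, -0.0192]))
```

View pics/g3.png

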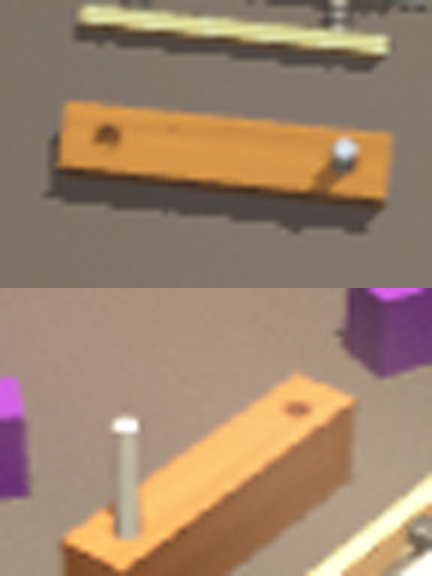

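Call:
step_arm(series=[0,0.004,0,0,0,0.004,0,0,0,0.004,0,0])

```text
time: 16.35
tool_pos: [0.4438, -0.3343, 0.1628]
tcp_rot: [3.055, 0.728, 0.001]
wrist_force: [0.3, 0.2, -0.4]
width: 0.498
grip_force: 0.0
```

Run:
```python
from h import *
go(.4425,-.3335,.07,.467+np.pi/2)
```

```text
t 16.35 pos [ 0.4438 -0.3343  0.1628] phi -1.1027 q6 0.41 tilt [ 0.001 -0.001] -> shift [-0.0008 -0.0014  0.0928] turn 0.001 F [ 0.3  0.2 -0.4] w 0.498 0.0
```

Call:
step_arm(series=[-0.0006,-0.0013,0.02,0,-0.0006,-0.0013,0.045,0,-0.0006,-0.0013,0.07,0,-0.0006,-0.0013,0.092,0,-0.0006,-0.0013,0.092,0,-0.0006,-0.0013,0.092,0])

```text
time: 17.1
tool_pos: [0.4426, -0.3338, 0.0709]
tcp_rot: [3.055, 0.727, 0.001]
wrist_force: [0.1, 0.0, -0.6]
width: 0.5
grip_force: 0.0
```

Call:
step_arm(series=[0,0,0,0,0,0,0,0,0,0,0,0,0,0,0,0], gripper=0.05, newtons=40)

```text
time: 17.6
tool_pos: [0.4428, -0.3341, 0.0712]
tcp_rot: [3.054, 0.727, 0.002]
wrist_force: [-0.3, -0.1, 5.5]
width: 0.149
grip_force: 39.3
```

Call:
step_arm(series=[0,0,-0.02,0,0,0,-0.05,0,0,0,-0.09,0,0,0,-0.13,0,0,0,-0.14,0,0,0,-0.14,0])

```text
time: 18.35
tool_pos: [0.442, -0.3335, 0.2098]
tcp_rot: [3.056, 0.727, 0.001]
wrist_force: [0.5, 1.3, -0.7]
width: 0.149
grip_force: 39.4
```

Run:
```python
from h import *
go(.5702,.1486,.16,.467+np.pi/2)
```

```text
t 18.35 pos [ 0.442  -0.3335  0.2098] phi -1.1035 q6 0.41 tilt [ 0. -0.] -> shift [ 0.3316 -0.3727  0.0497] turn 0.0 F [ 0.5  1.3 -0.7] w 0.149 39.4
```

Call:
step_arm(series=[0.035,-0.04,0,0,0.07,-0.08,0,0,0.105,-0.12,0,0,0.14,-0.16,0,0,0.175,-0.2,0,0,0.21,-0.24,0,0,0.245,-0.28,0,0,0.28,-0.32,0,0])

```text
time: 19.35
tool_pos: [0.5464, 0.0799, 0.2069]
tcp_rot: [-3.056, -0.727, 0.007]
wrist_force: [1.1, 0.1, -1.4]
width: 0.151
grip_force: 39.4
```

Call:
step_arm(series=[0.03,-0.03,0,0,0.0516,-0.0527,0,0,0.0516,-0.0527,0.03,0,0.0516,-0.0527,0.048,0,0.0516,-0.0527,0.048,0,0.0516,-0.0527,0.048,0])

```text
time: 20.1
tool_pos: [0.5702, 0.1482, 0.1618]
tcp_rot: [3.056, 0.726, -0.0]
wrist_force: [-0.8, -0.4, -0.1]
width: 0.151
grip_force: 39.4
```

Run:
```python
from h import *
go(.5702,.1486,.120,.467+np.pi/2)
```

```text
t 20.1 pos [0.5702 0.1482 0.1618] phi -1.1042 q6 1.32 tilt [-0. -0.] -> shift [ 0.0002 -0.0003  0.0418] turn -0.0 F [-0.8 -0.4 -0.1] w 0.151 39.4
```

Call:
step_arm(series=[0,-0.0003,0.02,0,0,-0.0003,0.037,0,0,-0.0003,0.0405,0,0,-0.0003,0.0405,0,0,-0.0003,0.044,0,0,-0.0003,0.047,0,0,-0.0003,0.05,0,0,-0.0003,0.05,0])

```text
time: 21.1
tool_pos: [0.5699, 0.1485, 0.1117]
tcp_rot: [3.056, 0.727, -0.0]
wrist_force: [0.1, -1.2, -1.4]
width: 0.15
grip_force: 39.3
```

Run:
```python
from h import *
go(.5702,.1486,.086,.467+np.pi/2)
```

```text
t 21.1 pos [0.5699 0.1485 0.1117] phi -1.1034 q6 1.32 tilt [-0.    -0.001] -> shift [0.0003 0.0001 0.0257] turn 0.0 F [ 0.1 -1.2 -1.4] w 0.15 39.3
```

In the hole; drive home and release.

Call:
step_arm(series=[0,0,0.005,0,0,0,0.01,0,0,0,0.015,0,0,0,0.02,0,0,0,0.025,0,0,0,0.025,0,0,0,0.025,0])

```text
time: 21.98
tool_pos: [0.5698, 0.149, 0.0863]
tcp_rot: [-3.056, -0.727, 0.001]
wrist_force: [0.9, -2.9, -2.8]
width: 0.152
grip_force: 39.2
```

Call:
step_arm(series=[0,0,0,0,0,0,0,0,0,0,0,0,0,0,-0.03,0,0,0,-0.07,0,0,0,-0.115,0,0,0,-0.115,0,0,0,-0.115,0], gripper=0.5)

```text
time: 22.98
tool_pos: [0.5698, 0.149, 0.2017]
tcp_rot: [-3.056, -0.727, 0.0]
wrist_force: [-0.3, 0.2, -0.9]
width: 0.499
grip_force: 0.0
```

Run:
```python
from look import *
go(.5615,.069,.2,-.109)
print(railfit(t,[.563,.07,-.1]))
m=mask(s,(8,115,40),(20,255,255),world2pix(s,[[.562,.069,.03]])[0],14); print(m.sum(),fitbox([(s,hullmask(m))],(.044,.22,.06),[.562,.069,-.1]))
p=s; u,v=world2pix(p,[[.5616,.07,.08]])[0].astype(int); c=p["image"][v-36:v+36,u-50:u+50,::-1]
cv2.imwrite("pics/g4.png",cv2.resize(c,None,fx=6,fy=6,interpolation=cv2.INTER_CUBIC))
```

```text
t 23.07 pos [0.5688 0.1488 0.2   ] phi -1.1035 q6 1.32 tilt [-0.003 -0.001] -> shift [-0.0424  0.0679  0.0001] turn -0.995 F [ 0.5 -0.2 -0.4] w 0.499 0.0
(array([ 0.5622,  0.0641, -0.0924]), array([-0.0002, -0.0009,  0.3383,  0.0572,  0.006 ]))
1035 (array([ 0.5591,  0.0696, -0.1004]), array([ 0.0001, -0.0011,  0.0047, -0.0371,  0.0164]))
```

View pics/g4.png

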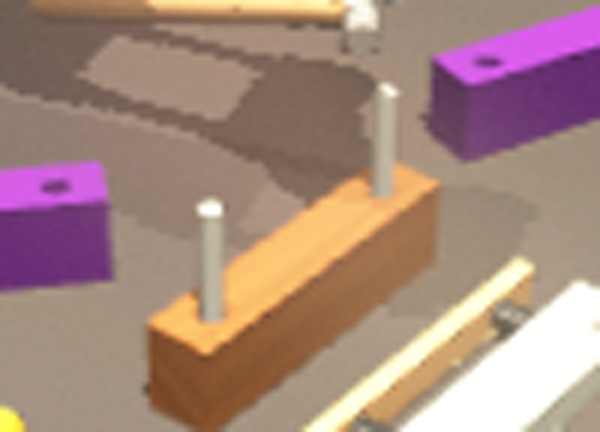

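Call:
step_arm(series=[-0.007,0.012,0,-0.17,-0.015,0.024,0,-0.34,-0.022,0.035,0,-0.5,-0.03,0.047,0,-0.67,-0.036,0.058,0,-0.84,-0.0424,0.0679,0,-0.995,-0.0424,0.0679,0,-0.995,-0.0424,0.0679,0,-0.995], gripper=1)

```text
time: 24.08
tool_pos: [0.5622, 0.0695, 0.2008]
tcp_rot: [-2.34, -2.094, 0.002]
wrist_force: [0.4, -0.0, 0.4]
width: 1.001
grip_force: 0.0
```

Run:
```python
from look import *
go(.5615,.069,.04,-.109)
```

```text
t 24.18 pos [0.5625 0.0697 0.2013] phi -0.1097 q6 0.19 tilt [-0.001  0.   ] -> shift [-0.0008 -0.0008  0.1613] turn -0.001 F [0.1 0.3 0.2] w 0.998 0.0
```

Call:
step_arm(series=[-0.0008,-0.0008,0.04,0,-0.0008,-0.0008,0.08,0,-0.0008,-0.0008,0.12,0,-0.0008,-0.0008,0.145,0,-0.0008,-0.0008,0.161,0,-0.0008,-0.0008,0.161,0,-0.0008,-0.0008,0.161,0])

```text
time: 25.05
tool_pos: [0.563, 0.0687, 0.0421]
tcp_rot: [2.338, 2.097, 0.003]
wrist_force: [0.6, -0.8, 0.8]
width: 0.995
grip_force: 0.0
```

Call:
step_arm(series=[0,0,0,0,0,0,0,0,0,0,0,0,0,0,0,0,0,0,0,0], gripper=0.2, newtons=40)

```text
time: 25.68
tool_pos: [0.562, 0.0686, 0.0419]
tcp_rot: [2.339, 2.097, 0.001]
wrist_force: [-2.5, 0.0, 5.8]
width: 0.501
grip_force: 41.6
```

Run:
```python
from look import *
a=-.108; n=np.array([np.cos(a),np.sin(a)]); 
go(*(np.array([.645,.061])-n*.030),.040,a)
print(railfit(t,[.563,.07,-.1]))
```

```text
t 25.77 pos [0.562  0.0686 0.0419] phi -0.1089 q6 0.19 tilt [0. 0.] -> shift [0.0014 0.0533 0.0019] turn -0.001 F [-2.1 -0.   5.7] w 0.504 41.6
(array([ 0.564 ,  0.0698, -0.1094]), array([ 0.    ,  0.0001, -0.0423, -0.0079, -0.0049]))
```

Call:
step_arm(series=[0,0.008,0,0,0,0.016,0,0,0,0.024,0,0,0,0.031,0,0,0,0.038,0,0,0,0.044,0,0,0,0.049,0,0,0,0.052,0,0])

```text
time: 26.78
tool_pos: [0.6086, 0.0635, 0.0421]
tcp_rot: [-2.333, -2.092, 0.012]
wrist_force: [-17.6, 1.6, 21.0]
width: 0.506
grip_force: 43.4
```

```bash
cat > fl.py <<'E'
from look import *
a=-.108; n=np.array([np.cos(a),np.sin(a)]); st=monitor.read_state()
print("gap to face est",(np.array([.645,.061])-st["tool_pos"][:2])@n-.022,"lat",(st["tool_pos"][:2]-[.645,.061])@[-n[1],n[0]],"Fpush",-(st["wrist_force"][:2]@n),st["wrist_force"],"z",st["tool_pos"][2])
go(*st["tool_pos"],a)
for p in (t,s): print([(round(r["score"],2),pix2world(p,r["point"],.016)[0][:2]) for r in viewer.spot_point(p,"face_mid")[:2]])
print(railfit(t,[st["tool_pos"][0]+.002,st["tool_pos"][1],-.1]))
E
python3 fl.py
```

```text
gap to face est 0.013763162678449244 lat -0.0014468633118067905 Fpush 14.26878082373394 [-14.1418   1.9428  18.494 ] z 0.04207320852816743
t 26.88 pos [0.6093 0.0634 0.0421] phi -0.1087 q6 0.17 tilt [-0.01   0.001] -> shift [0. 0. 0.] turn -0.001 F [-14.1   1.9  18.5] w 0.506 43.1
[(0.65, array([0.6202, 0.1503])), (0.16, array([ 0.6795, -0.1179]))]
[(0.64, array([0.6409, 0.0588]))]
(array([ 0.6128,  0.0653, -0.1177]), array([-0.    , -0.0001,  0.0399,  0.0204, -0.0531]))
```

Call:
step_arm(series=[0,0,-0.001,0,0,0,-0.002,0,0,0,-0.003,0,0,0,-0.003,0])

```text
time: 27.48
tool_pos: [0.6132, 0.0627, 0.0431]
tcp_rot: [-2.338, -2.097, 0.001]
wrist_force: [0.0, 0.1, -5.8]
width: 0.5
grip_force: 41.4
```

```bash
python3 fl.py
```

```text
gap to face est 0.009692071827862643 lat -0.001677520132927425 Fpush -0.3413423367826224 [ 0.3646  0.1962 -6.5977] z 0.04323942039459519
t 27.57 pos [0.6133 0.0627 0.0432] phi -0.1086 q6 0.17 tilt [-0.001 -0.   ] -> shift [0. 0. 0.] turn -0.001 F [ 0.4  0.2 -6.6] w 0.506 41.4
[]
[(0.84, array([0.6358, 0.0622]))]
(array([ 0.6158,  0.0645, -0.1154]), array([-0.    , -0.    ,  0.0038,  0.0048, -0.0189]))
```

Call:
step_arm(series=[0,0.002,0,0,0,0.004,0,0,0,0.006,0,0,0,0.008,0,0,0,0.01,0,0,0,0.012,0,0,0,0.012,0,0])

```text
time: 28.55
tool_pos: [0.625, 0.0617, 0.0436]
tcp_rot: [-2.338, -2.097, 0.001]
wrist_force: [-2.6, 0.7, -4.6]
width: 0.504
grip_force: 41.6
```

```bash
python3 fl.py
```

```text
gap to face est -0.0020187110867905846 lat -0.0014828556589013859 Fpush 2.7699149105683984 [-2.64    1.3482 -5.6833] z 0.04367722513372445
t 28.65 pos [0.625  0.0617 0.0437] phi -0.1087 q6 0.17 tilt [-0.001  0.   ] -> shift [0. 0. 0.] turn -0.001 F [-2.6  1.3 -5.7] w 0.505 41.6
[]
[(0.81, array([0.6424, 0.0625]))]
(array([ 0.6277,  0.0629, -0.1074]), array([ 0.    ,  0.0001, -0.0654, -0.0092, -0.0217]))
```

Call:
step_arm(series=[0,0.002,0,0,0,0.004,0,0,0,0.006,0,0,0,0.008,0,0,0,0.01,0,0,0,0.01,0,0,0,0.01,0,0])

```text
time: 29.62
tool_pos: [0.6333, 0.0607, 0.0434]
tcp_rot: [-2.337, -2.095, 0.005]
wrist_force: [-7.7, 1.6, -0.9]
width: 0.507
grip_force: 42.2
```

```bash
python3 fl.py; python3 fl.py | head -1
```

```text
gap to face est -0.010382293305594838 lat -0.0015569134352053531 Fpush 7.9898940466628465 [-7.8274  1.9302 -1.0795] z 0.04338548005073227
t 29.73 pos [0.6333 0.0607 0.0434] phi -0.109 q6 0.16 tilt [-0.005  0.   ] -> shift [0. 0. 0.] turn -0.001 F [-7.8  1.9 -1.1] w 0.505 42.2
[(0.47, array([0.7443, 0.2459]))]
[(0.71, array([0.6469, 0.0714]))]
(array([ 0.6358,  0.0626, -0.1116]), array([ 0.    ,  0.0001, -0.0601, -0.0099, -0.0151]))
gap to face est -0.010339006690930536 lat -0.0015625023470778512 Fpush 8.530093942600821 [-8.3576  2.052  -1.6306] z 0.04336627106543196
```

Call:
step_arm(series=[0,0.001,0.0003,0,0,0.002,0.0006,0,0,0.003,0.0006,0,0,0.003,0.0006,0,0,0.003,0.0006,0,0,0.003,0.0006,0])

```text
time: 30.78
tool_pos: [0.6356, 0.0604, 0.0427]
tcp_rot: [-2.336, -2.094, 0.007]
wrist_force: [-10.2, 2.1, -0.4]
width: 0.503
grip_force: 42.4
```

```bash
python3 fl.py
python3 - <<'E'
from h import *
s=viewer.read_camera("scene"); u,v=world2pix(s,[[.64,.06,.05]])[0].astype(int); c=s["image"][v-48:v+40,u-60:u+60,::-1]
cv2.imwrite("pics/g5.png",cv2.resize(c,None,fx=6,fy=6,interpolation=cv2.INTER_CUBIC))
E
```

```text
gap to face est -0.012716520770492913 lat -0.0016646340689661374 Fpush 10.758382857610904 [-10.5967   2.073    0.0628] z 0.04272474586041382
t 30.88 pos [0.6356 0.0603 0.0427] phi -0.109 q6 0.16 tilt [-0.006  0.   ] -> shift [0. 0. 0.] turn -0.001 F [-10.6   2.1   0.1] w 0.501 42.4
[]
[(0.68, array([0.6462, 0.0669]))]
(array([ 0.6373,  0.0608, -0.1131]), array([ 0.    ,  0.0001, -0.0343, -0.0051, -0.0118]))
```

View pics/g5.png

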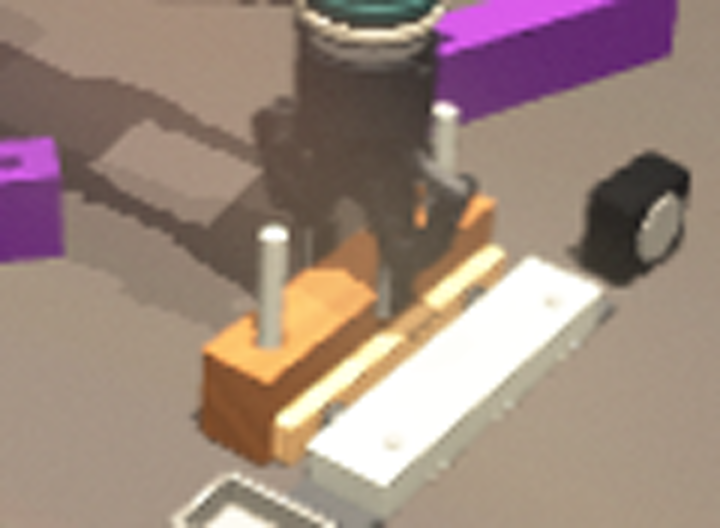

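Call:
step_arm(series=[0,0,0,0,0,0,0,0,0,0,0,0,0,0,0,0,0,0,0,0,0,0,0,0,0,0,0,0,0,0,0,0])

```text
time: 32.02
tool_pos: [0.6356, 0.0603, 0.0427]
tcp_rot: [-2.336, -2.094, 0.007]
wrist_force: [-10.4, 1.9, -0.3]
width: 0.503
grip_force: 42.4
```

Call:
step_arm(series=[0,0,0,0,0,0,0,0,0,0,0,0,0,0,0,0,0,0,0,0,0,0,0,0])

```text
time: 32.78
tool_pos: [0.6356, 0.0604, 0.0427]
tcp_rot: [-2.336, -2.094, 0.007]
wrist_force: [-10.1, 2.1, -0.9]
width: 0.503
grip_force: 42.4
```

```bash
python3 -c "
from workcell import job
print(job.finish_job())"
```

```text
the job is handed in; nothing more can be done
None
```

I handed the job in at about 33 s with both plain pegs in the rail's holes and the arm still gripping the rail and pressing it on the face at about 10 N. The face is back roughly 13–15 mm (estimated from position and force, since the joint isn't readable), and `finish_job()` gave no verdict.

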